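# Block the gap in the honey crate

## Task

The two honey jars in the small wooden crate can slide about because one end of the crate is empty. Of the three spare wooden blocks standing on the worktop, take the one of middle thickness, which nearly fills that gap, and stand it upright in the gap, square to the crate and down on its floor, then let go. Leave both jars standing in the crate where they are.

Things in the scene. Friction and masses are not known exactly. Their poses are not given: they have to be found in the camera images.
- gap (a point): Centre of the gap, on the floor of the fixed light wooden crate, 8 mm above the worktop. Crate outside 82 x 188 mm, rim 58 mm above the worktop, walls and floor 8 mm thick. x runs across the crate, y along it to the end wall beside the gap, z up. The gap is 66 mm wide in x (wall to wall) and about 52 mm long in y, from the end wall (+26 mm) to the nearer jar's side (about -26 mm).
- filler_mid (a point): Centre of the block that fits: plain light wood, standing, 52 mm in its x, 38 mm thick in its y, 105 mm tall in z, about 0.15 kg. In the gap its x and y lie along the gap's x and y (half turn as good), 7 mm to spare on each side, its top 20 mm above the jar lids. The other blocks, 20 and 66 mm thick, are else alike; all stand left of the crate, 9 cm or more apart centre to centre.
- jar_near_mid (a point): Centre (half-way up) of the honey jar next to the gap: round, glass with a green lid, 59 mm across, 85 mm tall, loose, standing on the crate's floor, 0.27 kg; its lid is 93 mm above the worktop. z up.
- jar_far_mid (a point): Centre (half-way up) of the other, equal honey jar, loose, at the crate's end away from the gap. z up.
There are look-alikes about, which are no part of the job. Leave any purple look-alike of the part that bears filler_mid alone. What is shaped like the part that bears jar_far_mid but turquoise is not meant.

How it is judged:
On the way:
1. the block of middle thickness is lifted clear of the worktop (its centre above 0.09 m) (height (world z) of filler_mid above 0.09 m), for 0.2 s.
At the end, for the whole second after the job is handed in: The 38 mm block stands in the gap: centre within 15 mm of the gap's along its x and y and 47 to 58 mm above the crate's floor, upright within 0.12 rad, square to the crate within 0.25 rad, at rest; each jar within 20 mm of where it was, upright within 0.15 rad (x of filler_mid in the frame of gap between -0.015 and 0.015 m and y of filler_mid in the frame of gap between -0.015 and 0.015 m and z of filler_mid in the frame of gap between 0.047 and 0.058 m and angle between filler_mid's own z axis and vertical below 0.12 rad and angle between the x axis of filler_mid and the x axis of gap, either way round below 0.25 rad and distance of each of jar_near_mid, jar_far_mid from where it was at the start of the episode below 0.02 m and angle between each of jar_near_mid, jar_far_mid's own z axis and vertical below 0.15 rad and linear speed of filler below 0.02 m/s); the robot touches nothing.
It fails at once if a jar is knocked over, or moved more than 40 mm (distance of any of jar_near_mid, jar_far_mid from where it was at the start of the episode above 0.04 m or angle between any of jar_near_mid, jar_far_mid's own z axis and vertical above 0.5 rad).
It also fails if it takes over 38 s, if anything falls off the work surface, if the arm or the gripper's body presses on something with over 40 N, if the wrist force passes 120 N, or if a joint passes its speed limit or range.

## Robot

A 7-joint arm with a two-finger parallel gripper is mounted at the origin on a cart in front of the work surface, level with it; the furniture and walls round the work are solid. World frame = base frame: x ahead of the robot, y to its left, z up, the work surface at z = 0. Lengths are in m, angles in rad, forces in N, time in s.
With the tool pointing down it reaches from about 0.4 to 0.875 m from the base axis. Payload 19.3 kg.
Tool frame: the origin (TCP) lies at the very end of the fingers, on their centre line; the grasp point (between the pads) lies 19 mm behind it; z points along the fingers, y is the line along which they close (so a half turn about z gives the same grasp; the last joint's range is limited). The gripper opens to 85 mm and grips with 20 to 120 N. Pads are 22 mm wide; open, the fingers measure 114 mm over their backs; the gripper's body (76 mm by 85 mm) begins 54 mm behind the grasp point. The pads swing forward as they close: fully open they stand 13 mm farther back than shut.
Start: joints at [1.203, 0.521, -0.036, 1.599, 0.021, 1.021, -0.113], TCP at [0.183, -0.597, 0.231] pointing down, gripper open.
Joint ranges: [-2.91, 2.91], [-0.3, 2.13], [-1.5, 1.42], [0.17, 2.43], [-1.26, 4.41], [0.16, 1.93], [-2.52, 2.52]. Speed limits (rad/s): [1.89, 1.89, 2.39, 2.39, 3.01, 3.01, 3.01].

## Interface

Orientations are given as [roll, pitch, yaw] about the fixed x, y, z axes, in that order (R = Rz(yaw) Ry(pitch) Rx(roll)).
In Python, from workcell import monitor, optics, job_done gives the robot as it stands.
- The arm moves only by the shell command python3 -m handwheel 'ROWS' [FORCE]. ROWS is JSON, a list of rows, each an object of numbers: "dx", "dy", "dz": the shift along the tool's x, y, z in cm; "wx", "wy", "wz": the turn, a rotation vector about the tool's x, y, z in rad; "claw": the opening in per cent of the stroke, from 0 (shut) to 100 (fully open). A call has 1 to 8 rows; each row shifts and turns the commanded pose from where the row before left it, along the tool's axes as they then stand; what a row does not reach is not made up. A row lasts 1/8 s, in which the tool goes at most 62.5 mm and 10.7 degrees, less where a joint would pass 70% of its speed; a pose out of reach is approached as far as the arm can. A call with a gripper value outside its range is refused whole. The fingers move at their own pace and stop on an object; FORCE is the grip in N (left out, the last holds). Time passes only in rows, so rows that do not move let the fingers close. It gives the time, the measured TCP pose, the force, the opening and the grip force at its end, in the units of the state.
- monitor.observe(): the state, without advancing time (a new reading comes with each control period).
- optics.grab_frame(name): name is "side" or "top"; returns a dict with "frame" (384x512x3 uint8, blue, green, red), "fovy" (degrees; the focal length in pixels is half the picture's height over the tangent of half this angle, whatever the lens; pixels are square), "cx", "cy" (the principal point, pixels), "R" (3x3) and "t" (3): a world point X has camera coordinates R X + t. Camera axes: x right, y down, z forward; pixel columns grow to the right and rows downward; lengths in m; the calibration is good to about 2 mm. A picture is of the moment at which its call begins. There is no depth.
- job_done(): hands the job in; it is judged then, once.
Trained networks look in the newest picture that a camera, given by its name, has taken for a name from the list of things; names that differ only in an ending like _2 or _b are one class to them, and where a whole thing is asked for, a point or a joint stands for the part that bears it (a point fixed in the world has none). Each returns a list of dicts, best first, with "p" (0 to 1); they miss things now and then, are a little off and sometimes report something else, mostly with a low value. They report only what shows in the picture. A call takes as long as a camera call. They do not tell look-alikes from the thing itself.
- optics.masks_of(name, camera): "region" (384x512 bool, what is visible of it) and "rect" ([left, top, width, height] in pixels, round what is visible of it).
The state is a dict: "clock": time; "qpos": joint angles; "qd": joint speeds; "joint_efforts": joint torques, N m; "position": TCP position; "tool_rot": TCP orientation; "force": force on the tool from outside, world axes, zero at the start; "moment": the same for the moment, N m; "grip_width": finger opening in m; "finger_force": force on a finger pad.
Only numpy, scipy, OpenCV 4.12 (cv2) and the standard library are available. Lean on these libraries where they do the work, as an engineer would, in place of code of your own. Each camera call takes 0.05 s, during which the arm holds its last target. There are 200 camera calls.

## Working session

There is one attempt and no reset: what is moved stays moved. The work goes in short steps, Python scripts to look and compute and a shell command to move; the robot and the scene stay as the last step left them, time stands still between calls to the robot, and variables do not carry over. Pictures are saved under pics/ and viewed, at most 10 in all, crops included, and the job is handed in when it is done.

```bash
mkdir -p pics; cat > h.py <<'E'
import numpy as np, cv2
from workcell import monitor, optics, job_done
def cam(n):
    f=optics.grab_frame(n); f['f']=f['frame'].shape[0]/2/np.tan(np.radians(f['fovy'])/2); f['R']=np.array(f['R']); f['t']=np.array(f['t']); return f
def onz(f,u,v,z):
    d=f['R'].T@np.array([(u-f['cx'])/f['f'],(v-f['cy'])/f['f'],1]); c=-f['R'].T@f['t']
    return c+d*(z-c[2])/d[2]
def proj(f,X):
    p=f['R']@np.array(X)+f['t']; return p[:2]/p[2]*f['f']+[f['cx'],f['cy']]
E
python3 - <<'E'
from h import *
for n in('side','top'):
    f=cam(n); cv2.imwrite(f'pics/{n}0.png',f['frame'])
    print(n,f['fovy'],f['cx'],f['cy'],-f['R'].T@f['t'])
    for nm in('filler_mid','jar_near_mid','gap'):
        try:
            for m in optics.masks_of(nm,n): print(nm,round(m['p'],2),m['rect'])
        except Exception as e: print(nm,e)
s=monitor.observe(); print(s['clock'],s['position'],s['tool_rot'],s['grip_width'])
E
```

```text
side 51.847351898272926 254.91433572866185 192.3887980192111 [ 0.52722028 -0.91961924  0.53813567]
filler_mid 0.71 [255.4, 146.3, 13.3, 9.5]
filler_mid 0.69 [229.8, 135.8, 19.6, 40.2]
jar_near_mid 0.94 [221.4, 211.6, 26.1, 28.7]
gap 0.73 [210.3, 209.3, 40.3, 67.3]
top 42.41336801487061 261.4733556134904 192.62871945251197 [0.40101446 0.00537107 1.23519308]
filler_mid 0.98 [131.2, 208.5, 33.8, 27.9]
filler_mid 0.61 [164.5, 173.6, 21.6, 28.4]
jar_near_mid 0.72 [321.0, 193.9, 25.9, 27.4]
jar_near_mid 0.45 [343.3, 196.1, 30.8, 21.1]
gap 0.75 [295.3, 192.7, 80.1, 35.7]
0.4 [ 0.1833412  -0.59744166  0.23120812] [-3.14137994e+00 -5.30376889e-06  2.97747854e-01] 0.08527896200421946
```

View pics/side0.png

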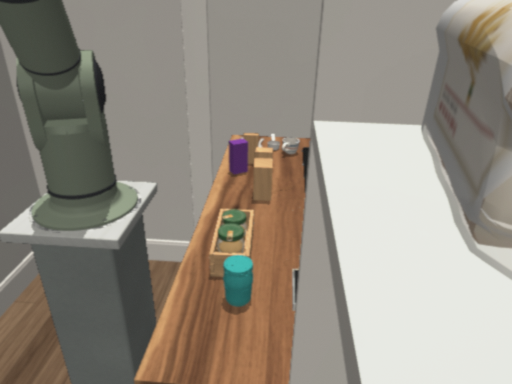

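View pics/top0.png

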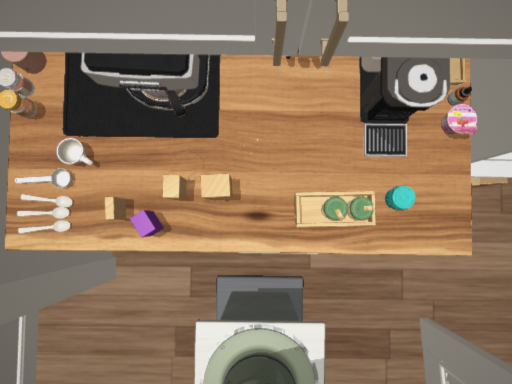

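Top picture: candidate blocks at (115,208), (173,187), (216,186), and a purple one at (146,223). The crate is at (335,209) with its gap at the left end, jars at (336,208) and (361,208), and a turquoise jar at (402,198). I'll check the blocks and crate in a close crop.

```bash
python3 - <<'E'
from h import *
im=cv2.imread('pics/top0.png')
a=cv2.resize(im[165:240,95:240],None,fx=5.5,fy=5.5,interpolation=cv2.INTER_CUBIC)[:300]
b=cv2.resize(im[180:240,285:430],None,fx=5.5,fy=5.5,interpolation=cv2.INTER_CUBIC)[:295]
cv2.imwrite('pics/c1.png',np.vstack([a,b])[:, :800])
E
```

```text
(no output)
```

View pics/c1.png

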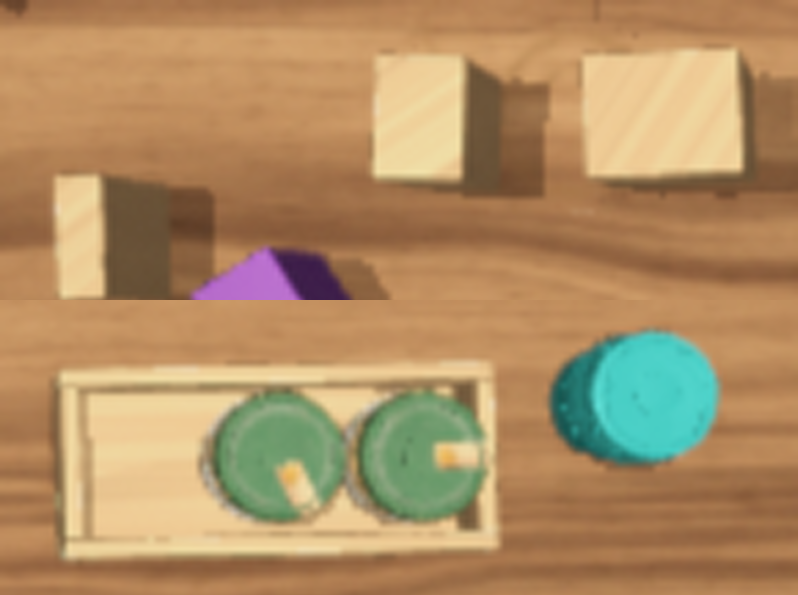

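The crop shows three plain blocks. By thickness the middle one is at pixel (171,186): top corners at crop (375,55), (465,55), (463,182), (372,180). The crate is nearly square to the picture, its gap on the left. Next I compute poses.

```bash
python3 - <<'E'
from h import *
f=cam('top')
def pts(L,ox,oy,z): return np.array([onz(f,(x+.5)/5.5-.5+ox,(y+.5)/5.5-.5+oy,z) for x,y in L])
def rep(n,P):
    print(n,'ctr',P.mean(0).round(4)); 
    for i in range(4):
        d=P[(i+1)%4]-P[i]; print('  len',np.linalg.norm(d).round(4),'ang',np.degrees(np.arctan2(d[1],d[0])).round(1))
rep('mid',pts([(375,55),(465,55),(463,182),(372,180)],95,165,.105))
rep('wide',pts([(583,57),(738,48),(745,172),(588,178)],95,165,.105))
rep('crate',pts([(58,73),(493,63),(497,248),(62,258)],285,180,.058))
for n,x,y in(('jar1',280,155),('jar2',421,156)): print(n,pts([(x,y)],285,180,.093))
print('floor',pts([(88,93),(92,238)],285,180,.008))
print('thin',pts([(53,175),(103,175)],95,165,.105))
g=cam('side')
m=optics.masks_of('filler_mid','side')
for k in m: print(k['rect'])
# side check
b=pts([(375,55),(465,55),(463,182),(372,180)],95,165,.105)
print([proj(g,p).round(1) for p in b])
im=g['frame'].copy()
c=pts([(58,73),(493,63),(497,248),(62,258)],285,180,.058)
up=cv2.resize(im[120:290,190:300],None,fx=3.5,fy=3.5,interpolation=cv2.INTER_CUBIC)
for P in(b,c):
    q=np.array([((proj(g,p)-[190,120])+.5)*3.5-.5 for p in P]).astype(int); cv2.polylines(up,[q],True,(0,0,255),1)
cv2.imwrite('pics/s1.png',up)
E
```

```text
mid ctr [0.477  0.2085 0.105 ]
  len 0.0374 ang -89.3
  len 0.0529 ang -179.7
  len 0.0378 ang 89.5
  len 0.0521 ang -0.0
wide ctr [0.48   0.1068 0.105 ]
  len 0.0646 ang -85.9
  len 0.0518 ang -175.9
  len 0.0653 ang 92.9
  len 0.0505 ang 3.5
crate ctr [ 0.4309 -0.1751  0.058 ]
  len 0.1888 ang -88.0
  len 0.0801 ang -178.8
  len 0.1881 ang 92.0
  len 0.08 ang 1.7
jar1 [[ 0.43226418 -0.1707152   0.093     ]]
jar2 [[ 0.4325825  -0.22997841  0.093     ]]
floor [[ 0.46150462 -0.09694518  0.008     ]
 [ 0.39616759 -0.09926358  0.008     ]]
thin [[0.45129494 0.35960778 0.105     ]
 [0.45155542 0.33888328 0.105     ]]
[228.7, 138.1, 20.2, 36.4]
[255.3, 145.2, 13.6, 9.3]
[array([273.3, 147. ]), array([273. , 151.4]), array([255.3, 150.6]), array([256.4, 146.2])]
```

View pics/s1.png

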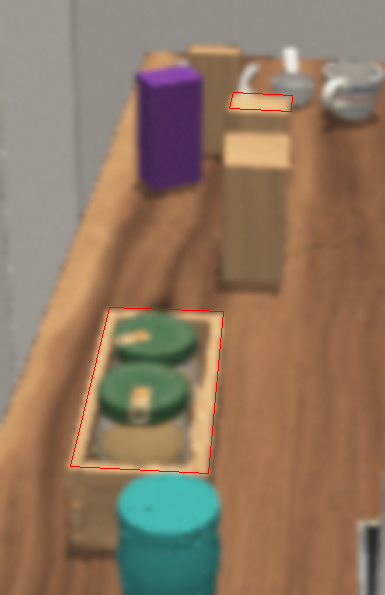

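The side view confirms both outlines: block top at (264,149), crate rim overlaid correctly. Block: centre (0.477, 0.2085), yaw about 0.3°. Gap: centre about (0.429, -0.115), crate yaw about 1.8°. I'll grasp across the 52 mm side (tool yaw +90°), then compute a constant tool-frame row for the swing.

```bash
cat > plan.py <<'E'
import sys
from h import *
def plan(x,y,yaw,N):
    s=monitor.observe(); p=np.array(s['position']); y0=s['tool_rot'][2]
    w=(yaw-y0+np.pi)%(2*np.pi)-np.pi
    S=np.zeros((2,2))
    for k in range(N):
        a=y0+w*k/N; S+=np.array([[np.cos(a),np.sin(a)],[np.sin(a),-np.cos(a)]])
    d=np.linalg.solve(S,np.array([x,y])-p[:2])*100
    print('pos',p.round(4),'rot',np.round(s['tool_rot'],4),'rows',N,'dx %.3f dy %.3f wz %.4f'%(d[0],d[1],-w/N),'t',s['clock'],'w',s['grip_width'],'F',np.round(s['force'],1),s['finger_force'])
plan(*[float(a) for a in sys.argv[1:4]],int(sys.argv[4]))
E
python3 plan.py 0.477 0.2085 1.574 20
```

```text
pos [ 0.1834 -0.5975  0.2313] rot [-3.1415  0.      0.2977] rows 20 dx 4.364 dy -1.434 wz -0.0638 t 0.55 w 0.08490762454074967 F [-0.4  0.3 -0.4] 0.0
```

```bash
python3 -m handwheel '[{"dx":4.36,"dy":-1.43,"wz":-0.064,"claw":100},{"dx":4.36,"dy":-1.43,"wz":-0.064,"claw":100},{"dx":4.36,"dy":-1.43,"wz":-0.064,"claw":100},{"dx":4.36,"dy":-1.43,"wz":-0.064,"claw":100},{"dx":4.36,"dy":-1.43,"wz":-0.064,"claw":100},{"dx":4.36,"dy":-1.43,"wz":-0.064,"claw":100},{"dx":4.36,"dy":-1.43,"wz":-0.064,"claw":100},{"dx":4.36,"dy":-1.43,"wz":-0.064,"claw":100}]'; python3 plan.py 0.477 0.2085 1.574 12
```

```text
pos [ 0.1834 -0.5975  0.2313] rot [-3.1415  0.      0.2977] rows 12 dx 7.219 dy -2.543 wz -0.1064 t 0.55 w 0.08490762454074967 F [-0.4  0.3 -0.4] 0.0schema error: expected keys dx, dy, dz, wx, wy, wz, claw
```

```bash
python3 -m handwheel '[{"dx":4.36,"dy":-1.43,"dz":0,"wx":0,"wy":0,"wz":-0.064,"claw":100},{"dx":4.36,"dy":-1.43,"dz":0,"wx":0,"wy":0,"wz":-0.064,"claw":100},{"dx":4.36,"dy":-1.43,"dz":0,"wx":0,"wy":0,"wz":-0.064,"claw":100},{"dx":4.36,"dy":-1.43,"dz":0,"wx":0,"wy":0,"wz":-0.064,"claw":100},{"dx":4.36,"dy":-1.43,"dz":0,"wx":0,"wy":0,"wz":-0.064,"claw":100},{"dx":4.36,"dy":-1.43,"dz":0,"wx":0,"wy":0,"wz":-0.064,"claw":100},{"dx":4.36,"dy":-1.43,"dz":0,"wx":0,"wy":0,"wz":-0.064,"claw":100},{"dx":4.36,"dy":-1.43,"dz":0,"wx":0,"wy":0,"wz":-0.064,"claw":100}]'; python3 plan.py 0.477 0.2085 1.574 12
```

```text
clock: 1.55
position: [0.4269, -0.3261, 0.2314]
tool_rot: [3.141, -0.0, 0.812]
force: [0.4, -0.1, 0.1]
grip_width: 0.0855
finger_force: 0.0
pos [ 0.4269 -0.3261  0.2314] rot [ 3.1412e+00 -1.0000e-04  8.1190e-01] rows 12 dx 4.357 dy -1.425 wz -0.0635 t 1.55 w 0.08553498467770777 F [ 0.4 -0.1  0.1] 0.0
```

```bash
python3 -m handwheel '[{"dx":4.36,"dy":-1.43,"dz":0,"wx":0,"wy":0,"wz":-0.064,"claw":100},{"dx":4.36,"dy":-1.43,"dz":0,"wx":0,"wy":0,"wz":-0.064,"claw":100},{"dx":4.36,"dy":-1.43,"dz":0,"wx":0,"wy":0,"wz":-0.064,"claw":100},{"dx":4.36,"dy":-1.43,"dz":0,"wx":0,"wy":0,"wz":-0.064,"claw":100},{"dx":4.36,"dy":-1.43,"dz":0,"wx":0,"wy":0,"wz":-0.064,"claw":100},{"dx":4.36,"dy":-1.43,"dz":0,"wx":0,"wy":0,"wz":-0.064,"claw":100},{"dx":4.36,"dy":-1.43,"dz":0,"wx":0,"wy":0,"wz":-0.064,"claw":100},{"dx":4.36,"dy":-1.43,"dz":0,"wx":0,"wy":0,"wz":-0.064,"claw":100}]' >/dev/null
python3 -m handwheel '[{"dx":4.36,"dy":-1.43,"dz":0,"wx":0,"wy":0,"wz":-0.063,"claw":100},{"dx":4.36,"dy":-1.43,"dz":0,"wx":0,"wy":0,"wz":-0.062,"claw":100},{"dx":4.36,"dy":-1.43,"dz":0,"wx":0,"wy":0,"wz":-0.062,"claw":100},{"dx":4.36,"dy":-1.43,"dz":0,"wx":0,"wy":0,"wz":-0.062,"claw":100},{"dx":0,"dy":0,"dz":0,"wx":0,"wy":0,"wz":0,"claw":100}]'; python3 plan.py 0.477 0.2085 1.574 1
python3 - <<'E'
from h import *
f=cam('top'); g=cam('side')
a=cv2.resize(f['frame'][130:270,90:290],None,fx=3,fy=3,interpolation=cv2.INTER_CUBIC); b=cv2.resize(g['frame'][60:220,200:300],(260,416),interpolation=cv2.INTER_CUBIC)
c=np.zeros((420,770,3),np.uint8); c[:,:600]=a; c=c[:,:]; cv2.imwrite('pics/h1.png',np.hstack([a[:416,:530],b]))
E
```

```text
clock: 3.18
position: [0.4748, 0.211, 0.2315]
tool_rot: [-3.142, -0.001, 1.576]
force: [0.8, -0.3, 0.6]
grip_width: 0.0856
finger_force: 0.0
pos [0.4748 0.211  0.2315] rot [-3.1416e+00 -1.4000e-03  1.5764e+00] rows 1 dx -0.247 dy 0.219 wz 0.0024 t 3.175 w 0.0855577070257914 F [ 0.8 -0.3  0.6] 0.0
```

View pics/h1.png

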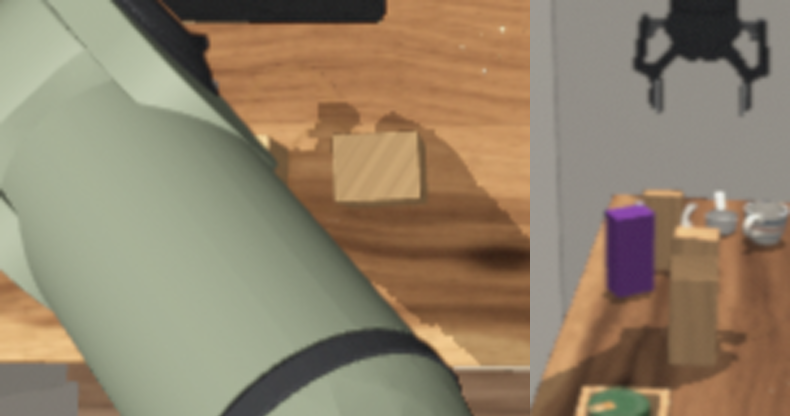

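The picture shows the gripper hovering, in line with the block in x (fingers at 655 and 745 either side of the block at 697 in the right panel); top view is blocked by the arm, as expected. I'll correct and go down.

```bash
python3 -m handwheel '[{"dx":-0.25,"dy":0.22,"dz":3,"wx":0,"wy":0,"wz":0.002,"claw":100},{"dx":0,"dy":0,"dz":3,"wx":0,"wy":0,"wz":0,"claw":100},{"dx":0,"dy":0,"dz":3,"wx":0,"wy":0,"wz":0,"claw":100},{"dx":0,"dy":0,"dz":3,"wx":0,"wy":0,"wz":0,"claw":100},{"dx":0,"dy":0,"dz":2.5,"wx":0,"wy":0,"wz":0,"claw":100},{"dx":0,"dy":0,"dz":2,"wx":0,"wy":0,"wz":0,"claw":100},{"dx":0,"dy":0,"dz":0,"wx":0,"wy":0,"wz":0,"claw":100}]'; python3 plan.py 0.477 0.2085 1.574 1
```

```text
clock: 4.15
position: [0.4779, 0.2037, 0.0654]
tool_rot: [-3.14, 0.001, 1.567]
force: [-0.5, 0.3, 0.7]
grip_width: 0.0852
finger_force: 0.0
pos [0.4779 0.2037 0.0654] rot [-3.1397e+00  1.4000e-03  1.5670e+00] rows 1 dx 0.480 dy -0.092 wz -0.0070 t 4.15 w 0.08522632553068041 F [-0.5  0.3  0.7] 0.0
```

```bash
python3 -m handwheel '[{"dx":0,"dy":0,"dz":0,"wx":0,"wy":0,"wz":0,"claw":100},{"dx":0,"dy":0,"dz":0,"wx":0,"wy":0,"wz":0,"claw":100}]'; python3 plan.py 0.477 0.2085 1.574 1
```

```text
clock: 4.4
position: [0.4787, 0.205, 0.0672]
tool_rot: [3.14, -0.0, 1.568]
force: [0.2, -0.4, -0.3]
grip_width: 0.0853
finger_force: 0.0
pos [0.4787 0.205  0.0672] rot [ 3.1404e+00 -3.0000e-04  1.5680e+00] rows 1 dx 0.347 dy -0.171 wz -0.0060 t 4.4 w 0.08527688263789748 F [ 0.2 -0.4 -0.3] 0.0
```

```bash
python3 -m handwheel '[{"dx":0.35,"dy":-0.17,"dz":0.1,"wx":0,"wy":0,"wz":-0.006,"claw":100},{"dx":0,"dy":0,"dz":0,"wx":0,"wy":0,"wz":0,"claw":100},{"dx":0,"dy":0,"dz":0,"wx":0,"wy":0,"wz":0,"claw":40},{"dx":0,"dy":0,"dz":0,"wx":0,"wy":0,"wz":0,"claw":40},{"dx":0,"dy":0,"dz":0,"wx":0,"wy":0,"wz":0,"claw":40},{"dx":0,"dy":0,"dz":0,"wx":0,"wy":0,"wz":0,"claw":40},{"dx":0,"dy":0,"dz":0,"wx":0,"wy":0,"wz":0,"claw":40}]' 40; python3 plan.py 0.477 0.2085 1.574 1
```

```text
clock: 5.28
position: [0.4765, 0.2087, 0.0655]
tool_rot: [3.141, 0.0, 1.575]
force: [-1.1, -1.1, 5.6]
grip_width: 0.0514
finger_force: 41.6
pos [0.4765 0.2087 0.0655] rot [3.1415 0.     1.5747] rows 1 dx -0.022 dy 0.054 wz 0.0007 t 5.275 w 0.05137600176883241 F [-1.1 -1.1  5.6] 41.58582329750061
```

```bash
python3 -m handwheel '[{"dx":0,"dy":0,"dz":-1,"wx":0,"wy":0,"wz":0,"claw":40},{"dx":0,"dy":0,"dz":-2,"wx":0,"wy":0,"wz":0,"claw":40},{"dx":0,"dy":0,"dz":-3,"wx":0,"wy":0,"wz":0,"claw":40},{"dx":0,"dy":0,"dz":-3,"wx":0,"wy":0,"wz":0,"claw":40},{"dx":0,"dy":0,"dz":-3,"wx":0,"wy":0,"wz":0,"claw":40},{"dx":0,"dy":0,"dz":-3,"wx":0,"wy":0,"wz":0,"claw":40},{"dx":0,"dy":0,"dz":-1,"wx":0,"wy":0,"wz":0,"claw":40},{"dx":0,"dy":0,"dz":0,"wx":0,"wy":0,"wz":0,"claw":40}]' ; python3 plan.py 0.429 -0.115 1.602 10
```

```text
clock: 6.28
position: [0.4765, 0.2086, 0.2254]
tool_rot: [3.141, -0.0, 1.575]
force: [0.5, -0.3, -1.5]
grip_width: 0.0514
finger_force: 42.4
pos [0.4765 0.2086 0.2254] rot [ 3.141  -0.      1.5746] rows 10 dx -3.228 dy -0.527 wz -0.0027 t 6.275 w 0.05143423253331433 F [ 0.5 -0.3 -1.5] 42.44571805000305
```

```bash
python3 -m handwheel '[{"dx":-2.5,"dy":-0.53,"dz":0,"wx":0,"wy":0,"wz":-0.003,"claw":40},{"dx":-3.7,"dy":-0.53,"dz":0,"wx":0,"wy":0,"wz":-0.003,"claw":40},{"dx":-3.7,"dy":-0.53,"dz":0,"wx":0,"wy":0,"wz":-0.003,"claw":40},{"dx":-3.7,"dy":-0.53,"dz":0,"wx":0,"wy":0,"wz":-0.003,"claw":40},{"dx":-3.7,"dy":-0.53,"dz":0,"wx":0,"wy":0,"wz":-0.003,"claw":40},{"dx":-3.7,"dy":-0.53,"dz":0,"wx":0,"wy":0,"wz":-0.003,"claw":40},{"dx":-3.7,"dy":-0.53,"dz":0,"wx":0,"wy":0,"wz":-0.003,"claw":40},{"dx":-3.5,"dy":-0.53,"dz":0,"wx":0,"wy":0,"wz":-0.003,"claw":40}]' >/dev/null
python3 -m handwheel '[{"dx":-2.5,"dy":-0.53,"dz":0,"wx":0,"wy":0,"wz":-0.003,"claw":40},{"dx":-1.5,"dy":-0.53,"dz":0,"wx":0,"wy":0,"wz":0,"claw":40},{"dx":0,"dy":0,"dz":0,"wx":0,"wy":0,"wz":0,"claw":40},{"dx":0,"dy":0,"dz":0,"wx":0,"wy":0,"wz":0,"claw":40}]'
python3 plan.py 0.429 -0.115 1.602 1
python3 - <<'E'
from h import *
f=cam('top'); g=cam('side')
a=cv2.resize(f['frame'][130:270,250:420],None,fx=3,fy=3,interpolation=cv2.INTER_CUBIC); b=cv2.resize(g['frame'][110:285,180:290],(264,420),interpolation=cv2.INTER_CUBIC)
cv2.imwrite('pics/h2.png',np.hstack([a,b]))
E
```

```text
clock: 7.78
position: [0.4287, -0.1135, 0.2248]
tool_rot: [-3.141, -0.001, 1.602]
force: [-0.7, 0.4, -1.7]
grip_width: 0.0515
finger_force: 42.4
pos [ 0.4287 -0.1135  0.2248] rot [-3.1408e+00 -5.0000e-04  1.6024e+00] rows 1 dx -0.150 dy 0.024 wz 0.0004 t 7.775 w 0.05154999863386783 F [-0.7  0.4 -1.7] 42.4211847782135
```

View pics/h2.png

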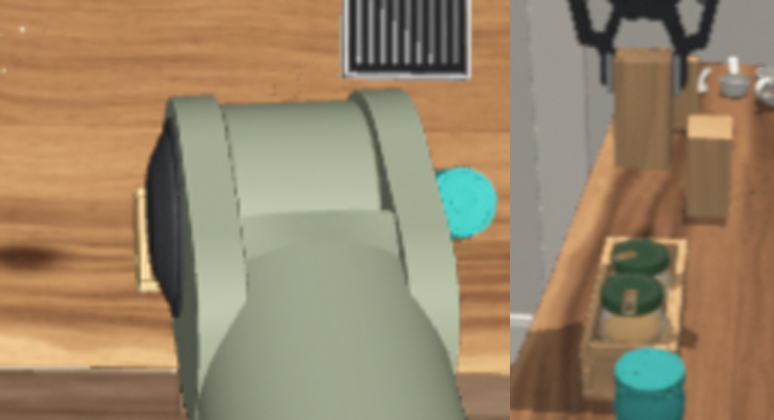

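The side panel shows the block held upright above the crate, bottom edge from (615,163) to (670,168), in line with it. I'll check the projection while correcting and lowering part-way, with the bottom at about z 0.10, just above the lids.

```bash
python3 - <<'E'
from h import *
g=cam('side'); s=monitor.observe(); p=np.array(s['position']); 
print('meas',(180+105/2.4,110+163/2.4),(180+160/2.4,110+168/2.4))
for dx in(-.026,.026): print(proj(g,p+[dx,-.019,-.0655]).round(1))
E
python3 -m handwheel '[{"dx":-0.15,"dy":0.02,"dz":2,"wx":0,"wy":0,"wz":0,"claw":40},{"dx":0,"dy":0,"dz":2,"wx":0,"wy":0,"wz":0,"claw":40},{"dx":0,"dy":0,"dz":1.5,"wx":0,"wy":0,"wz":0,"claw":40},{"dx":0,"dy":0,"dz":0,"wx":0,"wy":0,"wz":0,"claw":40},{"dx":0,"dy":0,"dz":0,"wx":0,"wy":0,"wz":0,"claw":40}]'
python3 plan.py 0.429 -0.115 1.602 1
python3 - <<'E'
from h import *
g=cam('side')
cv2.imwrite('pics/h3.png',cv2.resize(g['frame'][130:280,190:280],None,fx=4,fy=4,interpolation=cv2.INTER_CUBIC))
E
```

```text
meas (223.75, 177.91666666666669) (246.66666666666669, 180.0)
[223.4 179.1]
[246.6 180.3]
clock: 8.55
position: [0.4294, -0.1156, 0.1708]
tool_rot: [3.141, 0.0, 1.602]
force: [0.0, 0.5, -2.4]
grip_width: 0.0517
finger_force: 42.3
pos [ 0.4294 -0.1156  0.1708] rot [3.1411e+00 1.0000e-04 1.6020e+00] rows 1 dx 0.058 dy -0.034 wz 0.0000 t 8.55 w 0.051710658688520074 F [ 0.   0.5 -2.4] 42.312414050102234
```

View pics/h3.png

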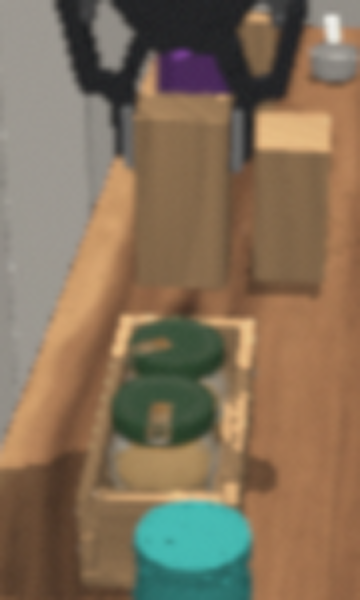

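The crop shows the block upright above the gap end, its bottom edge at about (180,285) in line with the crate, jars undisturbed. Lowering gently.

```bash
python3 -m handwheel '[{"dx":0.06,"dy":-0.03,"dz":1,"wx":0,"wy":0,"wz":0,"claw":40},{"dx":0,"dy":0,"dz":1,"wx":0,"wy":0,"wz":0,"claw":40},{"dx":0,"dy":0,"dz":1,"wx":0,"wy":0,"wz":0,"claw":40},{"dx":0,"dy":0,"dz":1,"wx":0,"wy":0,"wz":0,"claw":40},{"dx":0,"dy":0,"dz":1,"wx":0,"wy":0,"wz":0,"claw":40},{"dx":0,"dy":0,"dz":0.5,"wx":0,"wy":0,"wz":0,"claw":40},{"dx":0,"dy":0,"dz":0,"wx":0,"wy":0,"wz":0,"claw":40}]'
python3 plan.py 0.429 -0.115 1.602 1
```

```text
clock: 9.48
position: [0.4286, -0.115, 0.115]
tool_rot: [-3.141, -0.0, 1.602]
force: [0.7, -0.1, -2.0]
grip_width: 0.0518
finger_force: 42.4
pos [ 0.4286 -0.115   0.115 ] rot [-3.1411e+00 -2.0000e-04  1.6019e+00] rows 1 dx -0.004 dy 0.037 wz -0.0001 t 9.475 w 0.05178283305761147 F [ 0.7 -0.1 -2. ] 42.37604320049286
```

No contact, bottom now below the rim (z ≈ 0.05).

```bash
python3 -m handwheel '[{"dx":0,"dy":0,"dz":0.8,"wx":0,"wy":0,"wz":0,"claw":40},{"dx":0,"dy":0,"dz":0.8,"wx":0,"wy":0,"wz":0,"claw":40},{"dx":0,"dy":0,"dz":0.8,"wx":0,"wy":0,"wz":0,"claw":40},{"dx":0,"dy":0,"dz":0.8,"wx":0,"wy":0,"wz":0,"claw":40},{"dx":0,"dy":0,"dz":0.5,"wx":0,"wy":0,"wz":0,"claw":40},{"dx":0,"dy":0,"dz":0.2,"wx":0,"wy":0,"wz":0,"claw":40},{"dx":0,"dy":0,"dz":0,"wx":0,"wy":0,"wz":0,"claw":40}]'
python3 plan.py 0.429 -0.115 1.602 1
```

```text
clock: 10.35
position: [0.4287, -0.115, 0.0763]
tool_rot: [-3.142, -0.0, 1.602]
force: [-0.6, -0.0, -2.4]
grip_width: 0.0515
finger_force: 42.4
pos [ 0.4287 -0.115   0.0763] rot [-3.1415e+00 -1.0000e-04  1.6018e+00] rows 1 dx 0.002 dy 0.027 wz -0.0002 t 10.35 w 0.05152884412269146 F [-0.6 -0.  -2.4] 42.37672984600067
```

```bash
python3 -m handwheel '[{"dx":0,"dy":0,"dz":0.15,"wx":0,"wy":0,"wz":0,"claw":40},{"dx":0,"dy":0,"dz":0.1,"wx":0,"wy":0,"wz":0,"claw":40},{"dx":0,"dy":0,"dz":0,"wx":0,"wy":0,"wz":0,"claw":40}]'
python3 plan.py 0.429 -0.115 1.602 1
python3 - <<'E'
from h import *
g=cam('side')
cv2.imwrite('pics/h4.png',cv2.resize(g['frame'][130:280,190:280],None,fx=4,fy=4,interpolation=cv2.INTER_CUBIC))
E
```

```text
clock: 10.72
position: [0.4287, -0.1151, 0.0738]
tool_rot: [3.142, 0.0, 1.602]
force: [-0.2, 0.7, -3.0]
grip_width: 0.0518
finger_force: 42.4
pos [ 0.4287 -0.1151  0.0738] rot [3.1416 0.     1.6017] rows 1 dx 0.009 dy 0.028 wz -0.0003 t 10.725 w 0.051820702628441066 F [-0.2  0.7 -3. ] 42.3770946264267
```

View pics/h4.png

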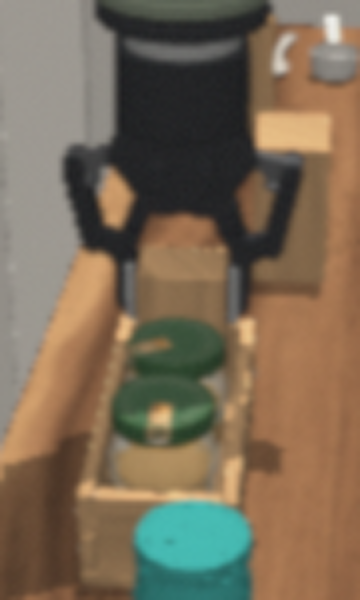

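The block is in the gap (about (182,280) in the crop), between the walls, jars unmoved. I'll lower the last fraction until contact.

```bash
python3 -m handwheel '[{"dx":0,"dy":0,"dz":0.1,"wx":0,"wy":0,"wz":0,"claw":40},{"dx":0,"dy":0,"dz":0.05,"wx":0,"wy":0,"wz":0,"claw":40},{"dx":0,"dy":0,"dz":0,"wx":0,"wy":0,"wz":0,"claw":40}]'
python3 plan.py 0.429 -0.115 1.602 1
```

```text
clock: 11.15
position: [0.4288, -0.1152, 0.0733]
tool_rot: [3.141, 0.001, 1.602]
force: [-9.5, 1.5, 33.7]
grip_width: 0.0516
finger_force: 46.3
pos [ 0.4288 -0.1152  0.0733] rot [3.1411e+00 9.0000e-04 1.6017e+00] rows 1 dx 0.016 dy 0.020 wz -0.0003 t 11.15 w 0.051559487217853216 F [-9.5  1.5 33.7] 46.34347200393677
```

On the floor, at the expected height. I'll ease off, open and retreat.

```bash
python3 -m handwheel '[{"dx":0,"dy":0,"dz":-0.1,"wx":0,"wy":0,"wz":0,"claw":40},{"dx":0,"dy":0,"dz":0,"wx":0,"wy":0,"wz":0,"claw":70},{"dx":0,"dy":0,"dz":0,"wx":0,"wy":0,"wz":0,"claw":90},{"dx":0,"dy":0,"dz":0,"wx":0,"wy":0,"wz":0,"claw":90},{"dx":0,"dy":0,"dz":0,"wx":0,"wy":0,"wz":0,"claw":90},{"dx":0,"dy":0,"dz":-1,"wx":0,"wy":0,"wz":0,"claw":90},{"dx":0,"dy":0,"dz":-2,"wx":0,"wy":0,"wz":0,"claw":90},{"dx":0,"dy":0,"dz":-3,"wx":0,"wy":0,"wz":0,"claw":90}]'
python3 -m handwheel '[{"dx":0,"dy":0,"dz":-3,"wx":0,"wy":0,"wz":0,"claw":90},{"dx":0,"dy":0,"dz":-3,"wx":0,"wy":0,"wz":0,"claw":90},{"dx":4,"dy":0,"dz":-2,"wx":0,"wy":0,"wz":0,"claw":90},{"dx":5,"dy":0,"dz":0,"wx":0,"wy":0,"wz":0,"claw":90},{"dx":5,"dy":0,"dz":0,"wx":0,"wy":0,"wz":0,"claw":90},{"dx":5,"dy":0,"dz":0,"wx":0,"wy":0,"wz":0,"claw":90},{"dx":5,"dy":0,"dz":0,"wx":0,"wy":0,"wz":0,"claw":90},{"dx":4,"dy":0,"dz":0,"wx":0,"wy":0,"wz":0,"claw":90}]'
```

```text
clock: 12.15
position: [0.4284, -0.1149, 0.1342]
tool_rot: [-3.141, -0.0, 1.602]
force: [0.8, 0.4, 0.6]
grip_width: 0.0768
finger_force: 0.0
clock: 13.15
position: [0.4196, 0.1667, 0.2141]
tool_rot: [3.141, -0.0, 1.603]
force: [1.3, 0.1, 0.1]
grip_width: 0.0768
finger_force: 0.0
```

```bash
python3 -m handwheel '[{"dx":0,"dy":0,"dz":0,"wx":0,"wy":0,"wz":0,"claw":90},{"dx":0,"dy":0,"dz":0,"wx":0,"wy":0,"wz":0,"claw":90}]' >/dev/null; python3 - <<'E'
from h import *
f=cam('top'); g=cam('side')
a=cv2.resize(f['frame'][180:240,285:385],None,fx=5.5,fy=5.5,interpolation=cv2.INTER_CUBIC)
b=cv2.resize(g['frame'][180:280,190:270],(240,300),interpolation=cv2.INTER_CUBIC)
cv2.imwrite('pics/end.png',np.hstack([a[:300],b]))
E
```

```text
(no output)
```

View pics/end.png

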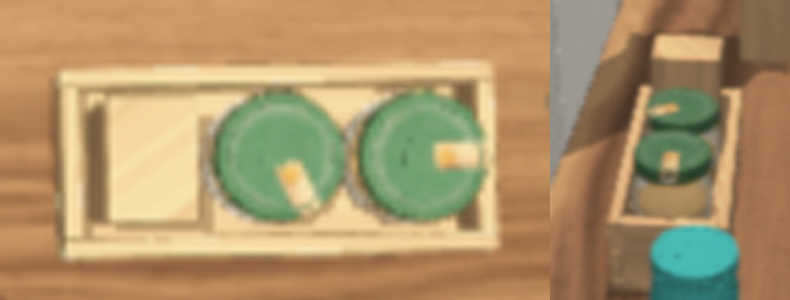

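The block stands square in the gap (top centred at crop (153,160)), both jars are where they were, and the arm is clear.

```bash
python3 -c "
from workcell import job_done
print(job_done())"
```

```text
the job is handed in; nothing more can be done
None
```

The 38 mm block is standing upright in the crate's gap, square to the crate and down on its floor, with both jars where they were; the job is handed in (about 13.5 s on the clock), and no verdict came back.

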